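# Start a five-minute lay-down leak check on a seamed can

## Robot

A 7-joint arm with a two-finger parallel gripper is mounted at the origin on a cart in front of the work surface, level with it; the furniture and walls round the work are solid. World frame = base frame: x ahead of the robot, y to its left, z up, the work surface at z = 0. Lengths are in m, angles in rad, forces in N, time in s.
With the tool pointing down it reaches from about 0.425 to 0.95 m from the base axis. Payload 4.7 kg.
Tool frame: the origin (TCP) lies between the finger pads; the fingertips stand 25 mm ahead of it and the grasp point (between the pads) lies 6 mm ahead of it; x points along the fingers, z is the direction in which the jaws open and shut, and the axes are right-handed (so a half turn about x gives the same grasp; the last joint's range is limited). The gripper opens to 85 mm and grips with 20 to 120 N. Pads are 22 mm wide; open, the fingers measure 114 mm over their backs; the gripper's body (76 mm by 85 mm) begins 54 mm behind the grasp point. The pads swing forward as they close: fully open they stand 13 mm farther back than shut.
Start: joints at [-0.029, 0.469, -0.049, 1.532, 0.024, 1.141, -0.082], TCP at [0.675, 0, 0.256] pointing down, gripper open.
Joint ranges: [-2.59, 2.59], [-0.33, 1.99], [-1.39, 1.29], [0.1, 2.45], [-1.04, 4.18], [0.21, 1.99], [-2.66, 2.66]. Speed limits (rad/s): [2.57, 2.57, 3.14, 3.14, 3.14, 3.14, 3.14].

## Interface

Orientations are given as a 3x3 rotation matrix whose columns are the frame's x, y, z axes.
In Python, from rig import * gives the robot as it stands. Calls block until the motion is done:
- movep(position, orientation): joint-space move of the TCP to a pose.
- move_l(position, attitude=None, feed=0.15, until_force=None): straight line of the TCP; attitude=None keeps the orientation; feed is the mean speed in m/s. With until_force (N) it stops when the force on the tool has changed by that much, and returns True; else False.
- move_joints(angles): joint-space move.
- command_gripper(opening, newtons=None): finger opening in m; newtons is the grip in N (None keeps the last); returns when the fingers have stopped.
- sleep(seconds).
- inverse_kinematics(position, orientation): joint angles nearest the present ones, or None.
- sense(): the state.
- camera(name): name is "scene" or "side" or "wrist"; returns (picture, depth): 480x640x3 uint8, red, green, blue; 480x640 float32, m along the optical axis (not along the pixel's ray), 0 where there is no reading.
- camera_params(name): a dict with "K" (3x3 intrinsics, pixels), "position" and "rotation" of the camera in the world; the wrist camera has in their place "tool_from_camera" (4x4, takes a point from camera to tool coordinates, whose origin is the TCP and whose axes are the tool frame's). Camera axes: x right, y down, z forward; pixel columns grow to the right and rows downward; lengths in m; the calibration is good to about 2 mm. A picture is of the moment at which its call begins: read the wrist's pose just before it. camera_params takes no time and is no camera call.
A pose or a line that the arm cannot do raises Unreachable and nothing moves.
- finish_job(): hands the job in, once; it reports no verdict.
The state is a dict: "time_s": time; "joint_pos": joint angles; "qd": joint speeds; "joint_efforts": joint torques, N m; "position": TCP position; "tcp_rot": TCP orientation; "wrist_force": force on the tool from outside, world axes, zero at the start; "ft_torque": the same for the moment, N m; "finger_gap": finger opening in m.
Only numpy, scipy, OpenCV 4.12 (cv2) and the standard library are available. Lean on these libraries where they do the work, as an engineer would, in place of code of your own. Each camera call takes 0.05 s, during which the arm holds its last target. There are 200 camera calls.

## Task

The freshly seamed can is due its leak check. Tip the can that stands on the cradle's foot plate over the ends of the two rails so that it lies on its side along them, roll the timer's thumbwheel until the number 5 is at the index marks, and only then press the start button fully in and let it go. Leave the other cans and loose things where they stand.

Things in the scene. Friction and masses are not known exactly. Their poses are not given: they have to be found in the camera images.
- can: the seamed can to lay down: plain 355 ml can, 66 mm across, 122 mm tall, 0.28-0.45 kg. Origin: centre of its base; z runs from base to lid. It stands on the cradle's foot plate, 2 to 14 mm short of the rail ends, and tips if its upper part is pushed towards the rails (1 to 2 N); past its balance, near 30 deg, it falls on them by itself
- can_mid (a point): middle of that can, on its axis, 61 mm above its base. Cradle, console and the things at the left edge stand on a grey board laid over the cart, its top 45 mm above the cart deck (z = 0.045 m)
- cradle: fixed steel lay-down cradle, 225 x 84 mm. Origin: centre of its underside; z up, x along the rails from foot plate (-x end, where the can stands; 4 mm thick) to end plate (x = 107 to 111 mm, 48 mm high). Two rubber-topped rails 10 mm wide, at y = -21 and +21 mm, x = -25 to +107 mm, 20 mm high over the underside
- rail_ends (a point): middle of the line between the top edges of the two rail ends that the can's base butts when tipped (20 mm above the underside, x = -25 mm of the cradle); axes as the cradle's. A can lying right has its middle 25 to 30 mm higher and 13 to 105 mm further along x
- console: fixed timer console: grey desk case, 150 mm wide (y), 152 deep, 119 tall, its panel sloped 40 deg and facing the robot. Thumbwheel on the panel's left, start button on its right. A steel splash hood as wide as the case roofs the panel, 171 mm up, its front edge level with x = -50 mm: tools reach wheel and button from the front, leaning some 40 deg. Origin: centre of underside, front to -x
- wheel_mid (a point): middle of the thumbwheel, on its axle. Axes: x up the panel's slope, y along the axle (to the left), z straight out of the panel (40 deg from vertical). White wheel 28 mm wide: eight flats 33 mm from the axle, each with a black numeral 0 to 7, and between them eight ribs 4 mm thick reaching 45 mm from the axle. Panel face at z = 22 mm; hood edge at x = 46, z = 101 mm
- wheel (a joint): turn of the thumbwheel in rad: number at the two index marks = angle / 0.7854 (0 to 7; 3.927 shows 5). Grows when the crown is pushed up the slope. The number's flat then faces along z of wheel_mid, with a rib 22.5 deg to each side. It clicks into a notch at each number and falls back to the nearest; about 2.5 N on a rib moves it on. Stops beyond 0 and 7. Starts at 0 to 3
- start_top (a point): centre of the start button's face: plain black round push button, 30 mm across, standing 23 mm out of the sloped panel in a 46 mm dark steel housing, 76 mm right of the thumbwheel. z points straight out of the panel, x up the slope; press along -z
- start (a joint): travel of the start button in m: 0 out, 0.006 fully in; 5 N presses it right in and it springs back when let go
- spare_can: another such can, standing at the left edge of the cart, not to be moved. Origin: centre of its base
- beaker: clear beaker, 56 mm across, 79 mm tall, at the left edge, not to be moved. Origin: centre of its base
- ferrule_cap: stainless ferrule cap, 50 mm across, 10 mm high, lying at the left edge, not to be moved. Origin: centre of its underside
- spray_bottle: sanitiser spray bottle, 68 x 89 x 206 mm, standing at the right edge, not to be moved. Origin: centre of its underside

How it is judged:
By the outcome, as a careful person would: the job done as asked, in the order asked, and still so for the second after the job is handed in, with the robot touching nothing.
It also fails if it takes over 58 s, if anything falls off the work surface, if the arm or the gripper's body presses on something with over 40 N, if the wrist force passes 120 N, or if a joint passes its speed limit or range.

## Working session

There is one attempt and no reset: what is moved stays moved. The work goes in short steps, each a Python script; the robot and the scene stay as the last script left them, time stands still between calls to the robot, and variables do not carry over. Pictures are saved under pics/ and viewed, about 8 in all and at most 12, crops included, and the job is handed in when it is done.

```bash
ls; mkdir -p pics
python3 - <<'E'
from rig import *
import numpy as np,cv2,pickle
d={}
for n in("scene","side"):
    p,z=camera(n); d[n]=(p,z,camera_params(n)); cv2.imwrite(f"pics/{n}0.png",p[:,:,::-1]); print(n,d[n][2])
pickle.dump(d,open("d0.pkl","wb"))
print(sense()["time_s"], camera_params("wrist"))
E
```

```text
pics
scene {'K': array([[450.81749787,   0.        , 312.78983003],
       [  0.        , 450.81749787, 238.27919111],
       [  0.        ,   0.        ,   1.        ]]), 'position': array([0.17945666, 0.67670456, 0.47046433]), 'rotation': array([[-0.878106  , -0.20976801,  0.43003166],
       [-0.47839092,  0.40085277, -0.78131887],
       [-0.00848367, -0.89180404, -0.45234233]])}
side {'K': array([[437.29570879,   0.        , 327.28166771],
       [  0.        , 437.29570879, 240.25264439],
       [  0.        ,   0.        ,   1.        ]]), 'position': array([0.26934147, 0.55000731, 0.67173842]), 'rotation': array([[-0.89808331, -0.30159281,  0.32013769],
       [-0.43974039,  0.60139771, -0.66704511],
       [ 0.00864593, -0.73983956, -0.67272779]])}
0.1 {'K': array([[429.23704201,   0.        , 325.1336742 ],
       [  0.        , 429.23704201, 243.65012886],
       [  0.        ,   0.        ,   1.        ]]), 'tool_from_camera': array([[ 7.41818910e-04, -3.14404836e-01,  9.49288707e-01,
        -1.18417538e-01],
       [ 2.09913303e-04, -9.49288898e-01, -3.14405064e-01,
         8.08762411e-02],
       [ 9.99999703e-01,  4.32499949e-04, -6.38202698e-04,
         1.39176132e-03],
       [ 0.00000000e+00,  0.00000000e+00,  0.00000000e+00,
         1.00000000e+00]])}
```

View pics/scene0.png

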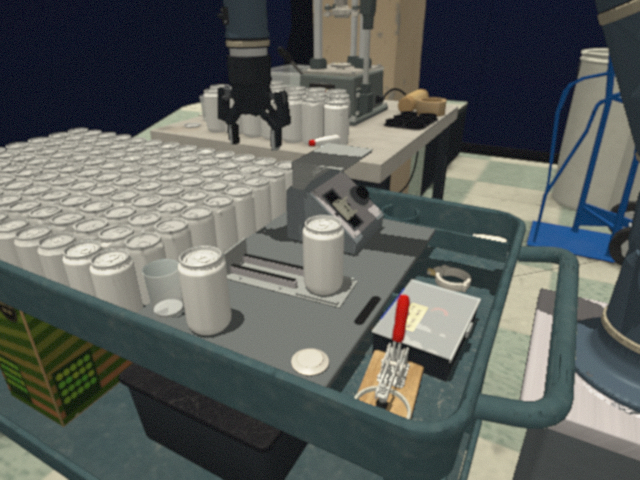

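View pics/side0.png

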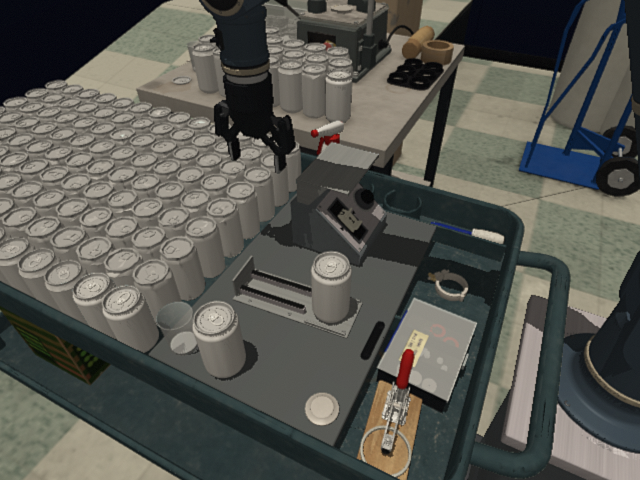

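The can stands on the foot plate (side view, lid about (331,266)). The rails run up-left to the end plate at about (243,275). The console is at (340,210), with the wheel at about (347,220) and the black button at about (366,197). Next I backproject these.

```bash
cat > h.py <<'E'
import numpy as np,cv2,pickle
def pts(z,c):
    K=c["K"];v,u=np.mgrid[:480,:640]
    P=np.stack([(u-K[0,2])/K[0,0]*z,(v-K[1,2])/K[1,1]*z,z],-1)
    return P@c["rotation"].T+c["position"]
def ray(c,u,v,h):
    d=c["rotation"]@np.linalg.inv(c["K"])@[u,v,1]; return c["position"]+d*(h-c["position"][2])/d[2]
E
python3 - <<'E'
from h import *
np.set_printoptions(precision=4,suppress=True)
d=pickle.load(open("d0.pkl","rb"))
for n,L in (("side",[(331,266),(331,300),(217,320),(235,287),(250,262),(243,275),(240,293),(345,333),(357,305),(300,300),(347,222),(366,197),(340,172),(300,185),(375,152),(320,246),(383,212),(370,262),(276,306),(291,285)]),("scene",[(322,222),(345,207),(361,193),(330,155),(310,285)])):
    p,z,c=d[n];P=pts(z,c)
    print(n)
    for u,v in L: print((u,v),P[v,u])
    print("lid ray" , [ray(c,*q,.171) for q in ([(331,266),(331,264)] if n=="side" else [(323,224)])])
p,z,c=d["side"];P=pts(z,c)
# can lid pts
def top(P,lo,hi,x0,x1,y0,y1):
    m=(P[...,2]>lo)&(P[...,2]<hi)&(P[...,0]>x0)&(P[...,0]<x1)&(P[...,1]>y0)&(P[...,1]<y1);return P[m]
c0=P[266,331]
q=top(P,.16,.19,c0[0]-.05,c0[0]+.05,c0[1]-.05,c0[1]+.05)
print(len(q),q.min(0),q.max(0),q.mean(0))
im=np.hstack([cv2.resize(p[145:275,255:400,::-1],None,fx=2.7,fy=2.7,interpolation=cv2.INTER_CUBIC),cv2.resize(p[235:365,225:370,::-1],None,fx=2.7,fy=2.7,interpolation=cv2.INTER_CUBIC)])
cv2.imwrite("pics/crop1.png",im)
E
```

```text
side
(331, 266) [0.4765 0.1034 0.1683]
(331, 300) [0.4628 0.1303 0.12  ]
(217, 320) [0.5777 0.27   0.1639]
(235, 287) [0.6485 0.145  0.0732]
(250, 262) [0.6518 0.0888 0.0855]
(243, 275) [0.6496 0.1169 0.0777]
(240, 293) [0.647  0.1367 0.0488]
(345, 333) [0.4342 0.1319 0.0496]
(357, 305) [0.4401 0.0661 0.0495]
(300, 300) [0.5387 0.1018 0.0491]
(347, 222) [ 0.5174 -0.0543  0.1273]
(366, 197) [ 0.5109 -0.1336  0.137 ]
(340, 172) [ 0.5489 -0.0841  0.2152]
(300, 185) [ 0.6043 -0.0285  0.203 ]
(375, 152) [ 0.5627 -0.317   0.1302]
(320, 246) [ 0.5617 -0.0255  0.069 ]
(383, 212) [ 0.4802 -0.1634  0.0876]
(370, 262) [ 0.4613 -0.0504  0.0461]
(276, 306) [0.5709 0.1335 0.049 ]
(291, 285) [0.5645 0.0884 0.0639]
lid ray [array([0.4754, 0.1058, 0.171 ]), array([0.4774, 0.1017, 0.171 ])]
scene
(322, 222) [0.4831 0.0938 0.1663]
(345, 207) [ 0.5157 -0.0659  0.1261]
(361, 193) [ 0.5091 -0.1287  0.1349]
(330, 155) [ 0.5641 -0.0952  0.2161]
(310, 285) [0.4849 0.1328 0.0684]
lid ray [array([0.4736, 0.1086, 0.171 ])]
910 [0.4476 0.0707 0.16  ] [0.507  0.1319 0.1723] [0.4766 0.1024 0.1662]
```

View pics/crop1.png

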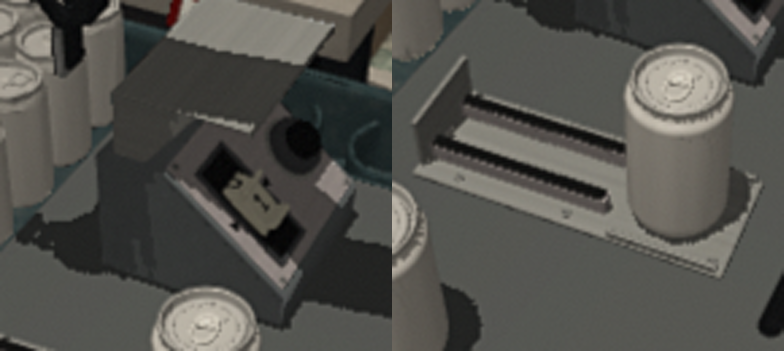

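```bash
cat >> h.py <<'E'
def rayplane(c,u,v,n,o):
    d=c["rotation"]@np.linalg.inv(c["K"])@[u,v,1]; return c["position"]+d*((o-n@c["position"])/(n@d))
def fitplane(Q,it=300,tol=.003):
    r=np.random.default_rng(0);best=None
    for _ in range(it):
        a=Q[r.choice(len(Q),3,replace=False)];n=np.cross(a[1]-a[0],a[2]-a[0]);n/=np.linalg.norm(n)+1e-12
        m=abs((Q-a[0])@n)<tol
        if best is None or m.sum()>best.sum():best=m
    q=Q[best];c=q.mean(0);n=np.linalg.svd(q-c,full_matrices=False)[2][2];n*=np.sign(n[2]);return n,n@c,best.sum()
E
python3 - <<'E'
from h import *
np.set_printoptions(precision=4,suppress=True)
d=pickle.load(open("d0.pkl","rb"))
p,z,c=d["side"]
for uv in((346.5,336.1),(362,301.7),(233.5,298.7)): print(ray(c,*uv,.049))
for n in d:
    p,z,c=d[n];P=pts(z,c)
    # sloped panel: local box
    x,y,w=P[...,0],P[...,1],P[...,2]
    m=(x>.44)&(x<.56)&(y<-.02)&(y>-.19)&(w>.07)&(w<.165)
    nn,o,k=fitplane(P[m]); print(n,"panel",nn,o,k,m.sum(),"tilt",np.degrees(np.arccos(nn[2])),"yaw",np.degrees(np.arctan2(-nn[1],-nn[0])))
    mm=m&(abs(P@nn-o)<.004); q=P[mm]; print(q.min(0),q.max(0))
    # black button
    dark=(p.max(2)<45)&m&((P@nn-o)>.015)&(y<-.1)
    v,u=np.nonzero(dark); print("dark",len(u),u.mean(),v.mean(),P[dark].mean(0), (P[dark]@nn-o).max())
    h=(w>.19)&(w<.235)&(x>.48)&(x<.68)&(y<.0)&(y>-.2)
    nh,oh,kh=fitplane(P[h]);print("hood",nh,oh,kh,P[h].min(0),P[h].max(0))
    r=(w>.058)&(w<.07)&(x>.5)&(x<.645)&(y>.06)&(y<.16); Q=P[r]
    for s in (Q[Q[:,1]<.098],Q[Q[:,1]>.108]):
        if len(s)>9: print("rail",len(s),s.mean(0),np.degrees(np.arctan(np.polyfit(s[:,0],s[:,1],1)[0])),s[:,0].min(),s[:,0].max())
E
```

```text
[0.4295 0.1362 0.049 ]
[0.435  0.0545 0.049 ]
[0.6497 0.1536 0.049 ]
scene panel [-0.6498  0.0006  0.7601] -0.24901392313384496 1665 2485 tilt 40.52312911188899 yaw -0.05597101740447789
[ 0.4751 -0.1773  0.074 ] [ 0.5599 -0.0221  0.152 ]
dark 105 362.57142857142856 191.59047619047618 [ 0.5095 -0.138   0.1347] 0.0237441565519472
hood [-0.0061  0.0027  1.    ] 0.2119786816815812 1301 [ 0.507  -0.1763  0.19  ] [ 0.6126 -0.0228  0.2173]
rail 304 [0.5836 0.0887 0.0622] 3.791082807465653 0.5268773775218072 0.6446992019782353
rail 377 [0.5773 0.1302 0.0623] 4.116093205467962 0.5001058751539406 0.6448173418498425
side panel [-0.651   0.0025  0.7591] -0.24856251772129484 1877 3231 tilt 40.61432089004 yaw -0.21807647456847126
[ 0.4741 -0.1758  0.0746] [ 0.5598 -0.0233  0.1537]
dark 124 367.7096774193548 196.11290322580646 [ 0.5093 -0.1392  0.1361] 0.023330324258721696
hood [0.0002 0.0014 1.    ] 0.2166288621019113 2449 [ 0.5064 -0.1762  0.1906] [ 0.6118 -0.0229  0.2192]
rail 365 [0.5831 0.0883 0.0635] 3.7752632853486867 0.5236013058993911 0.6448402779753654
rail 423 [0.578  0.1298 0.0636] 4.007519151142465 0.5034515518676751 0.6445728714031673
```

```bash
cat >> h.py <<'E'
def att(dep,yaw,flip=1):
    """tool x dep deg below horizontal at heading yaw, jaws horizontal; flip=1: camera side towards robot/below"""
    d,w=np.radians([dep,yaw]);h=np.array([np.cos(w),np.sin(w),0]);k=np.array([0,0,1.])
    a=h*np.cos(d)-k*np.sin(d);X=h*np.sin(d)+k*np.cos(d)
    return np.column_stack([a,-flip*X,np.cross(a,-flip*X)])
E
python3 - <<'E'
from rig import *
from h import *
np.set_printoptions(precision=3,suppress=True)
s=sense();print(s["tcp_rot"],s["finger_gap"])
Rs={}
for f in(1,-1):
  for dep in(20,35,50,60,70):
    R=att(dep,4,f); r=[]
    for tip in((.425,.099,.155),(.43,.099,.30),(.53,.107,.155)):
        q=inverse_kinematics(np.array(tip)-.025*R[:,0],R); r.append(None if q is None else np.array(q))
    print(f,dep,*r)
  for dep in(40,50):
   for y in(-.0615,-.1375):
    R=att(dep,0,f);Z=np.array([-.643,0,.766]);X=np.array([.766,0,.643]);W=np.array([.537,y,.105])
    print("W",f,dep,y,*[inverse_kinematics(W+X*a+Z*b-.025*R[:,0],R) for a,b in((-40,37),(5,37),(-40,100),(0,46)) for a,b in((a/1e3,b/1e3),)])
E
```

```text
[[-0.002 -0.     1.   ]
 [-0.     1.     0.   ]
 [-1.    -0.    -0.002]] 0.08526555361393426
1 20 None None None
1 35 None None None
1 50 None [-0.267 -0.278 -0.195  2.378  0.499  0.431  0.777] [ 0.621  0.39  -1.167  2.361  1.777  0.57  -0.344]
1 60 None [-0.182 -0.222 -0.221  2.265  0.21   0.607  1.088] [-0.203  0.179 -0.171  2.285  0.797  0.247  0.54 ]
1 70 [-0.059  0.055 -0.354  2.361  0.333  0.418  0.947] [-0.053 -0.146 -0.301  2.152  0.076  0.796  1.238] [-0.019  0.226 -0.348  2.158  0.39   0.461  0.971]
W 1 40 -0.0615 None None None None
W 1 40 -0.1375 None None None None
W 1 50 -0.0615 None None None None
W 1 50 -0.1375 None [ 1.253  0.441 -1.133  2.372  2.144  0.242 -0.209] None [ 0.338  0.197 -0.049  2.429  3.983  0.239 -2.167]
-1 20 None None None
-1 35 None None None
-1 50 None [ 0.296 -0.305 -0.612  2.359  0.024  0.358 -1.875] [-0.347  0.173 -0.05   2.404  2.029  0.24   2.423]
-1 60 None [-0.041 -0.221 -0.334  2.259  0.15   0.597 -1.99 ] [-1.315  0.313  1.151  2.333 -0.923  0.24  -0.904]
-1 70 [-0.396  0.038 -0.01   2.377  0.287  0.41  -2.152] [-0.276 -0.152 -0.107  2.161  0.125  0.803 -1.958] [-0.547  0.204  0.25   2.186  0.077  0.419 -1.876]
W -1 40 -0.0615 None None None None
W -1 40 -0.1375 None None None None
W -1 50 -0.0615 None None None None
W -1 50 -0.1375 None [ 0.33   0.218 -0.049  2.414  3.945  0.239  1.007] None [ 0.338  0.197 -0.049  2.429  3.983  0.239  0.975]
```

```bash
cat > scan.py <<'E'
from rig import *
from h import *
from scipy.spatial.transform import Rotation as Ro
np.set_printoptions(precision=2,suppress=True)
Z=np.array([-.643,0,.766]);X=np.array([.766,0,.643]);W=np.array([.537,-.0615,.105])
S=dict(wheel=[W+X*a+Z*b for a,b in((-.045,.037),(-.005,.037),(-.045,.06))],
 butt=[np.array([.509,-.1376,.136])+Z*b for b in(.03,-.006)],
 can=[np.array(t) for t in((.425,.099,.15),(.49,.104,.15),(.425,.099,.21))])
for k,T in S.items():
  n=0
  for dep in (45,50,55,60,65,70):
    for yaw in (-75,-60,-45,-30,-15,0,15,30,45,60,75):
      # pitch of the backward axis in the xz plane, from vertical
      d,w=np.radians([dep,yaw]);lean=np.degrees(np.arctan2(np.cos(d)*np.cos(w),np.sin(d)))
      if k!="can" and lean<24: continue
      ok=[]
      for roll in range(-90,91,30):
        R=Ro.from_matrix(att(dep,yaw)).as_matrix()@Ro.from_euler("x",roll,degrees=True).as_matrix()
        Q=[inverse_kinematics(t-.025*R[:,0],R) for t in T]
        if all(q is not None for q in Q): ok.append((roll,round(float(np.abs(np.diff(Q,axis=0)).max()),2)))
      if ok: print(k,dep,yaw,"lean %.0f"%lean,ok)
E
time python3 scan.py
```

```text
wheel 45 -60 lean 27 [(-90, 0.13), (-60, 0.13), (-30, 0.14), (0, 0.14), (30, 0.14), (60, 0.13), (90, 0.19)]
wheel 45 45 lean 35 [(-90, 0.23), (-60, 0.23), (-30, 0.23), (0, 4.93), (60, 0.19), (90, 0.29)]
wheel 45 60 lean 27 [(-90, 0.11), (-60, 0.11), (-30, 0.11), (0, 5.05), (30, 0.28), (60, 0.16), (90, 0.14)]
wheel 50 -45 lean 31 [(-90, 0.17), (90, 0.86)]
wheel 50 45 lean 31 [(-90, 0.33), (-60, 0.18), (-30, 0.18), (0, 0.26), (30, 0.18), (60, 0.17), (90, 0.19)]
wheel 55 -45 lean 26 [(-90, 0.17), (-60, 0.18), (-30, 0.18), (0, 0.19), (30, 0.2), (60, 0.19), (90, 0.22)]
wheel 55 30 lean 31 [(-30, 0.22), (90, 2.09)]
wheel 55 45 lean 26 [(-90, 0.37), (-60, 0.37), (-30, 0.37), (0, 0.2), (30, 0.2), (60, 0.17), (90, 0.16)]
wheel 60 -30 lean 27 [(-90, 0.24), (-60, 0.25), (-30, 0.27), (0, 0.28), (30, 0.28), (60, 0.29), (90, 0.37)]
wheel 60 -15 lean 29 [(-30, 0.44)]
wheel 60 15 lean 29 [(-90, 0.44), (-60, 0.53), (-30, 0.37), (0, 0.37), (30, 0.37), (60, 0.37), (90, 0.37)]
wheel 60 30 lean 27 [(-90, 0.54), (-60, 4.5), (-30, 0.54), (0, 0.75), (30, 1.16), (60, 0.33), (90, 0.18)]
wheel 65 -15 lean 24 [
[... 6612 characters left out ...]
 0.19)]
can 70 -15 lean 19 [(-90, 0.27), (-60, 0.24), (-30, 0.21), (0, 0.2), (30, 0.2), (60, 0.2), (90, 0.2)]
can 70 0 lean 20 [(-90, 0.34), (-60, 0.3), (-30, 0.25), (0, 0.21), (30, 0.21), (60, 0.21), (90, 0.2)]
can 70 15 lean 19 [(-90, 5.06), (-60, 0.35), (-30, 0.29), (0, 0.23), (30, 0.22), (60, 0.21), (90, 0.21)]
can 70 30 lean 17 [(-60, 2.21), (-30, 0.32), (0, 0.25), (30, 0.23), (60, 0.22), (90, 0.21)]
can 70 45 lean 14 [(-90, 0.22), (0, 0.27), (30, 0.24), (60, 0.22), (90, 0.21)]
can 70 60 lean 10 [(-90, 0.2), (-60, 0.21), (30, 0.24), (60, 0.23), (90, 0.21)]
can 70 75 lean 5 [(-90, 0.2), (-60, 0.2), (-30, 0.21), (30, 0.24), (60, 0.23), (90, 0.21)]
real	0m36.623s
user	0m3.113s
sys	0m0.224s
```

Run:
```python
from rig import *
from h import *
np.set_printoptions(precision=4,suppress=True)
d=pickle.load(open("d0.pkl","rb"))
n=np.array([-.6428,0,.766])
for k in d:
    p,z,c=d[k];P=pts(z,c);q=p.astype(int)
    h=P@n; x,y,w=P[...,0],P[...,1],P[...,2]
    box=(x>.47)&(x<.57)&(y>-.09)&(y<-.03)&(w>.08)&(w<.17)
    base=(x>.47)&(x<.55)&(y<-.09)&(y>-.12)&(w>.08)&(w<.15); o=np.median(h[base])
    m=box&(h-o>.006); v,u=np.nonzero(m)
    print(k,"o",o,"n",len(u),"mean",P[m].mean(0),"y",np.percentile(y[m],[3,97]),"slope x",np.percentile((P@[.766,0,.643])[m],[3,50,97]),"h",np.percentile(h[m]-o,[50,97]))
command_gripper(0.0,30)
R=att(65,0);t=lambda X,z:np.array([X,.102+.07*(X-.477),z])-.025*R[:,0]
try:
    move_l([.64,0.03,.33])
    movep(t(.418,.28),R); move_l(t(.418,.155),feed=.12)
    s0=sense()
    for X in np.arange(.43,.505,.01):
        move_l(t(X,.155),feed=.07); print(X,sense()["wrist_force"])
finally: print(sense()["time_s"],sense()["position"],sense()["finger_gap"])
p,z=camera("side"); cv2.imwrite("pics/side1.png",p[:,:,::-1])
```

```text
scene o -0.24477970593588447 n 188 mean [ 0.514  -0.0633  0.1261] y [-0.0788 -0.0516] slope x [0.4565 0.4753 0.4918] h [0.0097 0.0193]
side o -0.24352876199599194 n 218 mean [ 0.5129 -0.0638  0.1268] y [-0.0781 -0.0524] slope x [0.457  0.4743 0.4917] h [0.0097 0.0191]
0.43 [-0.4892  0.4349 -0.1454]
0.44 [-0.8695  0.191  -0.3045]
0.45 [-0.8     0.1442 -1.2675]
0.46 [-0.9055 -0.0806  0.9948]
0.47000000000000003 [-0.4488  0.0287 -0.1466]
0.48000000000000004 [ 0.1401 -0.2242 -0.013 ]
0.49000000000000005 [ 0.0422  0.0607 -0.4395]
0.5 [-0.096   0.2527  0.1149]
6.2167 [0.4899 0.1037 0.1777] -4.551351574535696e-06
```

View pics/side1.png

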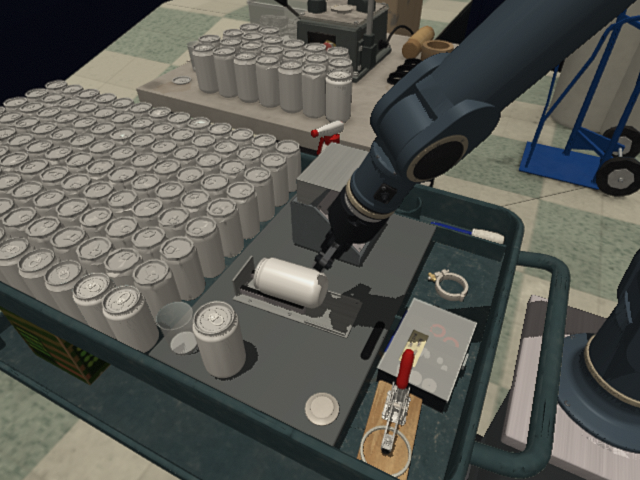

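```bash
cat >> h.py <<'E'
Zw=np.array([-.6428,0,.766]);Xw=np.array([.766,0,.6428]);W=np.array([.5343,-.0640,.1012])
def watt(dep,yaw,sg):
    a=att(dep,yaw)[:,0]; J=Xw-a*(a@Xw); J/=np.linalg.norm(J); z=sg*J
    return np.column_stack([a,np.cross(z,a),z]),J
def wtcp(R,J,x,z,half,tip=.025,y=0):   # lead corner at (x,z) mm of wheel frame
    return W+Xw*x/1e3+Zw*z/1e3+np.array([0,y,0])-half*J-tip*R[:,0]
E
python3 - <<'E'
from rig import *
from h import *
np.set_printoptions(precision=2,suppress=True)
half=.0245
for dep,yaw in [(d,y) for d in(45,50,55,60) for y in(-60,-45,-30,-20,-10,0,10,20,30,45,60)]:
  for sg in(1,-1):
    R,J=watt(dep,yaw,sg);a=R[:,0];lean=np.degrees(np.arctan2(a[0],-a[2]))
    if lean<26: continue
    Q=[inverse_kinematics(wtcp(R,J,x,z,half),R) for x,z in((-26,62),(-26,37),(-10,37),(6,37))]
    if any(q is None for q in Q): continue
    t=wtcp(R,J,6,37,half); f=t+.006*a-.054*a+.0425*J
    # x of body edge at z=.2166 (or its front corner if higher)
    zz=max(f[2],.2166); xb=f[0]-a[0]*(zz-f[2])/(-a[2]) 
    print(dep,yaw,sg,"lean %.0f"%lean,"frontcorner",f*1e3,"clear x mm %.1f"%((.5046-max(xb,f[0]))*1e3),"jmp",np.abs(np.diff(Q,axis=0)).max().round(2),"Jy %.2f"%J[1])
m=sense();print(m["time_s"])
p,z=camera("side");c=camera_params("side");P=pts(z,c)
b=(P[...,0]>.5)&(P[...,0]<.67)&(P[...,1]>.05)&(P[...,1]<.16)&(P[...,2]>.085)&(P[...,2]<.14);q=P[b]
print("lying can x",np.percentile(q[:,0],[1,99]),"top z",np.percentile(q[:,2],98))
E
```

```text
45 -60 1 lean 27 frontcorner [504.52 -21.36 194.41] clear x mm 0.1 jmp 0.59 Jy -0.11
45 -60 -1 lean 27 frontcorner [504.52 -21.36 194.41] clear x mm 0.1 jmp 0.06 Jy -0.11
45 45 1 lean 35 frontcorner [493.08 -99.85 195.71] clear x mm 11.5 jmp 0.19 Jy 0.04
45 45 -1 lean 35 frontcorner [493.08 -99.85 195.71] clear x mm 11.5 jmp 0.31 Jy 0.04
45 60 1 lean 27 frontcorner [ 504.52 -106.64  194.41] clear x mm 0.1 jmp 0.07 Jy 0.11
45 60 -1 lean 27 frontcorner [ 504.52 -106.64  194.41] clear x mm 0.1 jmp 0.06 Jy 0.11
50 -45 1 lean 31 frontcorner [497.06 -32.01 199.  ] clear x mm 7.5 jmp 0.55 Jy -0.07
50 45 1 lean 31 frontcorner [497.06 -95.99 199.  ] clear x mm 7.5 jmp 0.13 Jy 0.07
50 45 -1 lean 31 frontcorner [497.06 -95.99 199.  ] clear x mm 7.5 jmp 0.23 Jy 0.07
55 -45 1 lean 26 frontcorner [501.24 -36.01 201.79] clear x mm 3.4 jmp 0.57 Jy -0.09
55 -45 -1 lean 26 frontcorner [501.24 -36.01 201.79] clear x mm 3.4 jmp 0.08 Jy -0.09
55 45 1 lean 26 frontcorner [501.24 -91.99 201.79] clear x mm 3.4 jmp 0.09 Jy 0.09
55 45 -1 lean 26 frontcorner [501.24 -91.99 201.79] clear x mm 3.4 jmp 0.18 Jy 0.09
60 -30 -1 lean 27 frontcorner [499.45 -46.79 204.89] clear x mm 5.1 jmp 0.13 Jy -0.06
60 30 1 lean 27 frontcorner [499.45 -81.21 204.89] clear x mm 5.1 jmp 0.32 Jy 0.06
60 30 -1 lean 27 frontcorner [499.45 -81.21 204.89] clear x mm 5.1 jmp 0.18 Jy 0.06
6.2667
lying can x [0.5  0.65] top z 0.1277925897217241
```

```bash
cat > stroke.py <<'E'
from rig import *
from h import *
np.set_printoptions(precision=2,suppress=True)
HALF=.0245
R,J=watt(60,-30,-1)
def go(x,z,**k): move_l(wtcp(R,J,x,z,HALF),R,**k)
def stroke(z=39,x0=-26,x1=4,log=True):
    go(x0,62,feed=.2); go(x0,z,feed=.1); f0=sense()["wrist_force"]; L=[]
    for x in np.arange(x0+5,x1+.1,5):
        go(x,z,feed=.06); f=sense()["wrist_force"]-f0; L.append((int(x),round(float(f@Xw),1),round(float(f@Zw),1)))
    go(x1,62,feed=.15)
    if log: print(L,sense()["time_s"])
E
python3 - <<'E'
from stroke import *
p=sense()["position"]; move_l(p+[-.04,0,.10],feed=.2)
command_gripper(.02,30)
movep(wtcp(R,J,-26,85,HALF),R)
print(sense()["time_s"],sense()["finger_gap"],sense()["joint_pos"])
s=sense(); p,z=camera("wrist"); cv2.imwrite("pics/w1.png",p[:,:,::-1]); pickle.dump((p,z,s),open("w1.pkl","wb"))
stroke()
c=camera("side")[0];w=camera("wrist")[0]
cv2.imwrite("pics/a2.png",np.hstack([p[:,:,::-1][::2,::2],w[:,:,::-1][::2,::2],cv2.resize(c[150:260,290:400,::-1],(240,240),interpolation=cv2.INTER_CUBIC)[:, :160*1]]))
E
```

```text
Traceback (most recent call last):
rig.Unreachable: the arm cannot take that pose within its joint ranges
```

Run:
```python
from stroke import *
s=sense();print(s["time_s"],s["finger_gap"],s["joint_pos"],s["position"])
for dep,yaw,sg in((60,-30,-1),(60,30,-1),(60,30,1),(60,-25,-1),(60,-35,-1),(58,-35,-1),(57,-40,-1),(62,-30,-1),(60,20,1)):
    r,j=watt(dep,yaw,sg);print(dep,yaw,sg,[(x,z,None if q is None else np.array(q)) for x,z in((-26,85),(-26,62),(-26,39),(4,39),(4,62)) for q in [inverse_kinematics(wtcp(r,j,x,z,HALF),r)]])
```

```text
7.3333 0.020174834379212858 [-0.02 -0.06 -0.38  2.22  0.26  0.59  0.98] [0.45 0.1  0.28]
60 -30 -1 [(-26, 85, None), (-26, 62, None), (-26, 39, array([-0.07,  0.21, -0.11,  2.44,  1.38,  0.36,  1.56])), (4, 39, array([-0.04,  0.2 , -0.12,  2.38,  1.19,  0.37,  1.77])), (4, 62, array([-0.01,  0.14, -0.16,  2.39,  1.08,  0.4 ,  1.88]))]
60 30 -1 [(-26, 85, array([ 0.36,  0.13, -0.05,  2.41, -1.03,  0.44, -1.8 ])), (-26, 62, array([ 0.68,  0.21, -0.42,  2.38, -0.99,  0.34, -1.83])), (-26, 39, array([ 0.81,  0.3 , -0.59,  2.36, -0.92,  0.25, -1.89])), (4, 39, array([ 0.48,  0.24, -0.24,  2.32, -1.  ,  0.36, -1.86])), (4, 62, array([ 0.32,  0.18, -0.05,  2.34, -1.  ,  0.43, -1.86]))]
60 30 1 [(-26, 85, array([ 0.32,  0.13, -0.01,  2.41, -1.04,  0.44,  1.35])), (-26, 62, array([ 0.99,  0.27, -0.77,  2.37, -0.73,  0.27,  1.07])), (-26, 39, array([ 0.81,  0.3 , -0.59,  2.36, -0.92,  0.25,  1.26])), (4, 39, array([ 0.55,  0.25, -0.32,  2.31, -0.95,  0.35,  1.24])), (4, 62, array([ 0.34,  0.18, -0.07,  2.34, -0.99,  0.43,  1.27]))]
60 -25 -1 [(-26, 85, None), (-26, 62, None), (-26, 39, None), 
[... 983 characters left out ...]
0.05,  0.17, -0.21,  2.38,  1.17,  0.54,  1.69]))]
62 -30 -1 [(-26, 85, array([ 0.02,  0.08, -0.19,  2.44,  0.97,  0.39,  1.98])), (-26, 62, array([-0.02,  0.14, -0.15,  2.43,  1.1 ,  0.36,  1.86])), (-26, 39, array([-0.07,  0.2 , -0.09,  2.42,  1.22,  0.34,  1.74])), (4, 39, array([-0.03,  0.19, -0.12,  2.36,  1.05,  0.37,  1.93])), (4, 62, array([-0.  ,  0.14, -0.16,  2.37,  0.95,  0.4 ,  2.03]))]
60 20 1 [(-26, 85, array([ 0.98,  0.16, -0.77,  2.42, -0.8 ,  0.24,  1.06])), (-26, 62, None), (-26, 39, array([ 1.29,  0.55, -1.29,  2.38,  1.25,  0.28, -0.91])), (4, 39, array([ 0.56,  0.23, -0.39,  2.35, -0.96,  0.22,  1.19])), (4, 62, array([ 0.3 ,  0.15, -0.08,  2.38, -1.02,  0.31,  1.23]))]
```

```bash
sed -i 's/watt(60,-30,-1)/watt(60,-35,-1)/; s/z=39,/z=40,/; s/,62,/,58,/g' stroke.py
python3 - <<'E'
from stroke import *
movep(wtcp(R,J,-26,85,HALF),R)
print(sense()["time_s"],sense()["finger_gap"],sense()["joint_pos"])
s=sense(); p,z=camera("wrist"); pickle.dump((p,z,s),open("w1.pkl","wb"))
try: stroke()
finally:
    c=camera("side")[0];w=camera("wrist")[0]
    cv2.imwrite("pics/a2.png",np.vstack([np.hstack([p,w])[::2,::2,::-1],np.hstack([cv2.resize(c[150:260,290:400,::-1],(320,320),interpolation=cv2.INTER_CUBIC),cv2.resize(c[:,:,::-1],(320,240),interpolation=cv2.INTER_AREA)[:,:].repeat(1,0) if 0 else np.pad(cv2.resize(c[:,:,::-1],(320,240)),((0,80),(0,0),(0,0)))])]))
E
```

```text
8.15 0.019928616746521684 [-0.    0.1  -0.23  2.45  1.08  0.46  1.82]
[(-21, -0.5, -1.0), (-16, 0.2, -1.1), (-11, 0.1, 0.2), (-6, 0.2, -0.0), (-1, 0.6, 0.1), (4, -6.0, 7.6)] 10.5833
```

View pics/a2.png

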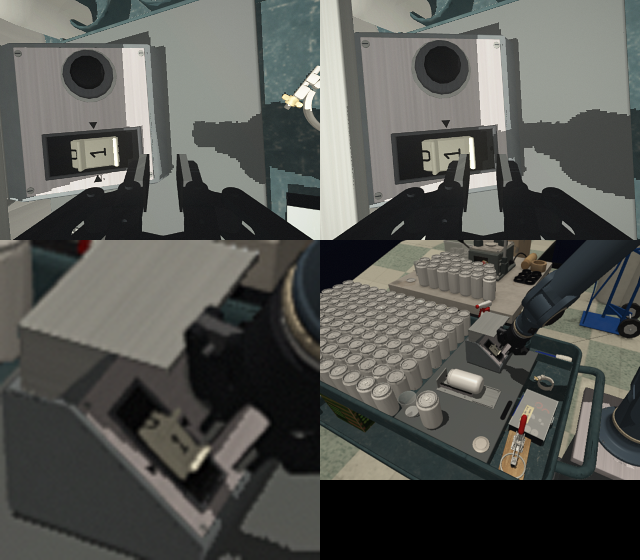

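Run:
```python
from h import *
from rig import camera_params
np.set_printoptions(precision=4,suppress=True)
p,z,s=pickle.load(open("w1.pkl","rb"));C=camera_params("wrist")
T=C["tool_from_camera"];R=np.array(s["tcp_rot"]);c=dict(K=C["K"],rotation=R@T[:3,:3],position=np.array(s["position"])+R@T[:3,3])
P=pts(z,c);L=(P-s["position"])@R
f=(z>0)&(L[...,0]>-.03)&(L[...,0]<.06)&(abs(L[...,1])<.02)&(abs(L[...,2])<.05)
for sg in(1,-1):
    m=f&(sg*L[...,2]>0); v,u=np.nonzero(m);q=L[m];print(sg,len(q),"u,v max",u.min(),u.max(),v.min(),v.max(),"x pct",np.percentile(q[:,0],[50,95,99.5]),"z",np.percentile(q[:,2],[1,50,99]),"y",np.percentile(q[:,1],[1,99]))
    t=q[q[:,0]>np.percentile(q[:,0],90)];print("tip z",t[:,2].min(),t[:,2].max(),"y",t[:,1].min(),t[:,1].max())
for k,uv in dict(m1=(186,252),m2=(196,355)).items(): print(k,rayplane(c,*uv,Zw,-.244), P[uv[1],uv[0]])
rel=P-W; X=rel@Xw;Y=rel[...,1];Zz=rel@Zw
m=(z>0)&(abs(X)<.06)&(abs(Y)<.022)&(Zz>.027)&(Zz<.05)&~f
g=p.max(2)>90
m&=g
print(m.sum(),"X",np.percentile(X[m],[1,50,99]),"Y",np.percentile(Y[m],[1,99]),"Z",np.percentile(Zz[m],[1,50,99]))
b=(z>0)&(abs(X)<.05)&(abs(Y+.04)<.012);print("panel z",np.median(Zz[b]))
b=(z>0)&(abs(X)<.04)&(abs(Y+.076)<.03)&(Zz>.035)&(Zz<.06);print("button",b.sum(),np.median(P[b],0),np.median(X[b]),np.median(Zz[b]),(P[b].min(0)+P[b].max(0))/2)
```

```text
1 7369 u,v max 352 511 307 475 x pct [-0.0207  0.014   0.0214] z [0.0086 0.0177 0.0417] y [-0.0103  0.0137]
tip z 0.008582523575185134 0.02228273374812358 y -0.011018487023152593 0.011675739963897803
-1 7410 u,v max 140 299 307 476 x pct [-0.0207  0.0141  0.0216] z [-0.0446 -0.0205 -0.0113] y [-0.0103  0.0136]
tip z -0.02519884171868892 -0.01123435663127004 y -0.011223142982261148 0.011519132764508869
m1 [ 0.5237 -0.0928  0.1209] [ 0.5226 -0.0928  0.122 ]
m2 [ 0.5231 -0.0408  0.1205] [ 0.5216 -0.0413  0.122 ]
4678 X [-0.0171  0.0026  0.0197] Y [-0.0172  0.0102] Z [0.0276 0.0318 0.0419]
panel z 0.02178194374344391
button 3609 [ 0.5097 -0.1423  0.1369] 0.0040687239426987175 0.043107187750796694 [ 0.5136 -0.1429  0.132 ]
```

```bash
sed -i 's/HALF=.0245/HALF=.0295;TIP=.020/; s/watt(60,-35,-1)/watt(64,-15,-1)/; s/,HALF)/,HALF,TIP)/; s/z=40,/z=38,/' stroke.py
python3 - <<'E'
from stroke import *
p=sense()["position"]; move_l(p+[-.04,0,.05],feed=.15)
command_gripper(.03,30)
movep(wtcp(R,J,-26,75,HALF,TIP),R)
try: stroke()
finally:
    s=sense();c=camera("side")[0];w,z=camera("wrist")
    pickle.dump((w,z,s),open("w2.pkl","wb"))
    cv2.imwrite("pics/a3.png",np.hstack([w[::2,::2,::-1],cv2.resize(c[150:260,290:400,::-1],(240,240),interpolation=cv2.INTER_CUBIC)]))
E
```

```text
[(-21, 0.0, 0.4), (-16, -0.1, -0.2), (-11, 0.5, 0.8), (-6, -4.6, 4.5), (-1, -5.2, 13.1), (4, -5.5, 22.3)] 14.3833
```

View pics/a3.png

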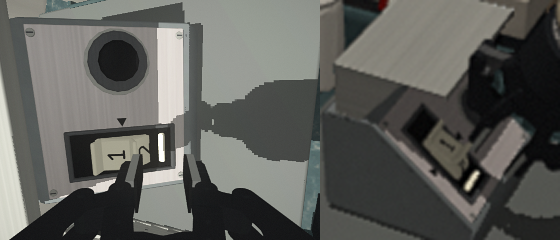

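```bash
cat >> h.py <<'E'
def yatt(dep,yaw,sg):  # jaws along the axle; sg=1: camera side down-slope
    R,J=watt(dep,yaw,1); a=R[:,0]; return np.column_stack([a,-sg*J,np.cross(a,-sg*J)]),J
def low(R,J,x,z,y=0,tip=.025):
    """TCP with the lowest lead corner of the shut fingertips (29 x 22 mm) at (x,y,z) mm of the wheel"""
    s=R[:,2]*np.sign(-(R[:,2]@Zw))   # jaw direction that goes lower
    return W+Xw*x/1e3+Zw*z/1e3+np.array([0,y/1e3,0])-.011*J-.0145*s-tip*R[:,0]
E
python3 - <<'E'
from rig import *
from h import *
out=[]
for dep in range(42,61,3):
  for yaw in list(range(-60,-14,5))+list(range(0,61,5)):
    R,J=yatt(dep,yaw,1);a=R[:,0];lean=np.degrees(np.arctan2(a[0],-a[2]))
    t=low(R,J,4,38); f=t-.048*a+.04*J
    zz=max(f[2],.2166); xb=f[0]-a[0]*(zz-f[2])/(-a[2]); cl=(.506-max(xb,f[0]))*1e3
    if cl<5: continue
    for sg in(1,-1):
      R,J=yatt(dep,yaw,sg)
      try: Q=[inverse_kinematics(low(R,J,x,z),R) for x,z in((-26,70),(-26,52),(-26,38),(-10,38),(4,38),(4,52))]
      except ValueError: continue
      if any(q is None for q in Q): continue
      out.append((round(float(abs(a[1])),2),dep,yaw,sg,"lean %.0f clear %.1f jmp %.2f"%(lean,cl,np.abs(np.diff(Q,axis=0)).max())))
for o in sorted(out)[:14]: print(o)
E
```

```text
(0.4, 51, -40, 1, 'lean 32 clear 5.9 jmp 0.29')
(0.4, 51, 40, -1, 'lean 32 clear 5.9 jmp 0.17')
(0.47, 48, 45, -1, 'lean 32 clear 6.2 jmp 0.18')
(0.47, 48, 45, 1, 'lean 32 clear 6.2 jmp 0.06')
(0.5, 45, 45, -1, 'lean 35 clear 9.0 jmp 0.31')
(0.5, 45, 45, 1, 'lean 35 clear 9.0 jmp 0.06')
(0.53, 42, 45, -1, 'lean 38 clear 11.8 jmp 0.26')
(0.54, 45, -50, 1, 'lean 33 clear 5.7 jmp 0.27')
(0.54, 45, 50, -1, 'lean 33 clear 5.7 jmp 0.18')
(0.54, 45, 50, 1, 'lean 33 clear 5.7 jmp 0.05')
(0.57, 42, -50, 1, 'lean 36 clear 8.2 jmp 0.28')
(0.57, 42, 50, -1, 'lean 36 clear 8.2 jmp 0.05')
(0.57, 42, 50, 1, 'lean 36 clear 8.2 jmp 0.05')
```

```bash
cat > st2.py <<'E'
from rig import *
from h import *
np.set_printoptions(precision=2,suppress=True)
R,J=yatt(45,45,1)
def go(x,z,**k): move_l(low(R,J,x,z),R,**k)
def stroke(z=37,x0=-26,x1=5,up=54,fmax=14):
    go(x0,up,feed=.2); go(x0,z,feed=.1); f0=sense()["wrist_force"]; L=[]
    for x in np.linspace(x0,x1,8)[1:]:
        go(x,z,feed=.08); f=sense()["wrist_force"]-f0; L.append((int(x),round(float(f@Xw),1),round(float(f[1]),1),round(float(f@Zw),1)))
        if np.linalg.norm(f)>fmax: print("STOP");break
    go(x,up,feed=.15); print(L,sense()["time_s"])
def snap(n):
    s=sense();c=camera("side")[0];w,z=camera("wrist");pickle.dump((w,z,s),open(n+".pkl","wb"))
    cv2.imwrite(f"pics/{n}.png",np.hstack([w[::2,::2,::-1],cv2.resize(c[150:260,290:400,::-1],(240,240),interpolation=cv2.INTER_CUBIC)]))
E
python3 - <<'E'
from st2 import *
p=sense()["position"]; move_l(p+[-.03,0,.06],feed=.15); command_gripper(0,30)
for z in(110,90,70):
    q=inverse_kinematics(low(R,J,-26,z),R)
    if q is not None: print(z,np.array(q)); move_joints(q); break
print(sense()["time_s"])
try: stroke()
finally: snap("a4")
E
```

```text
Traceback (most recent call last):
rig.Unreachable: the arm cannot follow that straight line within its joint ranges
```

Run:
```python
from st2 import *
for d in (Zw*.05,Zw*.035,Zw*.02,np.array([-.015,0,.05]),np.array([-.005,0,.05])):
    try: move_l(sense()["position"]+d,feed=.15); print("moved",d); break
    except Unreachable: pass
try: move_l(sense()["position"]+[0,0,.06],feed=.15)
except Unreachable: print("no up")
command_gripper(0,30)
for z in(110,90,70):
    q=inverse_kinematics(low(R,J,-26,z),R)
    if q is not None: print(z,sense()["joint_pos"],np.array(q)); move_joints(q); break
print(sense()["time_s"])
try: stroke()
finally: snap("a4")
```

```text
moved [-0.03  0.    0.04]
no up
90 [ 0.61  0.04 -0.64  2.37  0.47  0.33  2.65] [ 1.57  0.6  -1.32  2.35 -0.46  0.32  2.59]
16.45
[(-21, 0.9, -0.3, -0.7), (-17, 0.9, -0.2, 0.0), (-12, 0.2, -0.0, -0.6), (-8, -0.7, -0.3, -0.6), (-3, 1.0, -0.5, 2.4), (0, 0.7, -0.3, 3.0), (5, 0.4, 0.6, 0.1)] 19.1167
```

View pics/a4.png

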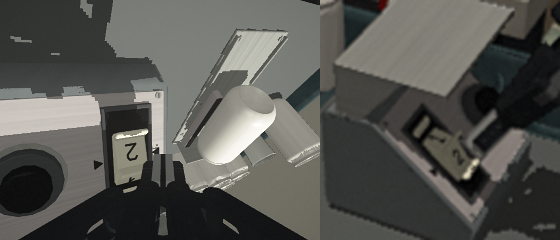

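Run:
```python
from st2 import *
for i in(5,6,7): stroke(); snap(f"a{i}")
cv2.imwrite("pics/b1.png",np.vstack([cv2.imread(f"pics/a{i}.png")[:190] for i in(5,6,7)]))
```

```text
[(-21, -0.5, -0.3, -0.7), (-17, -1.2, 0.8, -0.0), (-12, -1.4, -0.5, 0.4), (-8, -1.6, 0.0, -0.1), (-3, -1.2, -0.2, 0.0), (0, -1.1, -1.3, 0.2), (5, -1.3, -0.7, -0.2)] 21.8583
[(-21, 0.0, -0.9, 0.1), (-17, -0.6, -0.6, -0.3), (-12, -1.6, -0.9, 0.4), (-8, -0.1, -0.5, 0.5), (-3, -1.0, -0.3, -0.3), (0, -0.7, -1.6, 0.2), (5, -0.0, -0.3, -0.3)] 24.6
[(-21, -0.3, -0.3, -0.2), (-17, 0.8, 0.2, -0.2), (-12, 0.3, -0.8, -0.6), (-8, -0.4, 0.6, -0.3), (-3, 0.1, 0.4, -0.2), (0, 1.2, 0.1, -1.0), (5, 1.3, 0.2, -0.4)] 27.3417
```

View pics/b1.png

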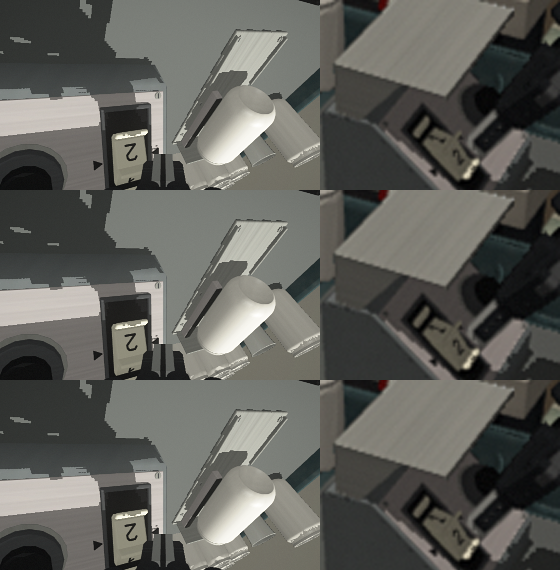

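```bash
cat >> h.py <<'E'
def wrist(w,z,s,C):
    T=C["tool_from_camera"];R=np.array(s["tcp_rot"]);c=dict(K=C["K"],rotation=R@T[:3,:3],position=np.array(s["position"])+R@T[:3,3])
    P=pts(z,c);return c,P,(P-s["position"])@R
E
python3 - <<'E'
from h import *
from rig import camera_params
np.set_printoptions(precision=1,suppress=True,linewidth=200)
C=camera_params("wrist")
for n in("w2","a7"):
    w,z,s=pickle.load(open(n+".pkl","rb"));c,P,L=wrist(w,z,s,C)
    f=(z>0)&(abs(L[...,1])<.02)&(abs(L[...,2])<.06)&(L[...,0]>-.03)&(L[...,0]<.03)
    q=L[f]*1e3;tipm=f&(L[...,0]>.017);v,u=np.nonzero(tipm)
    r=(P-W)*1e3;X=r@Xw;Y=r[...,1];Z=r@Zw
    print(n,"tip tool x max",np.percentile(q[:,0],[99,99.9]),"tip pts wheel XYZ lo/hi",[(a[tipm].min(),a[tipm].max()) for a in(X,Y,Z)],"tool y,z",L[tipm].min(0)*1e3,L[tipm].max(0)*1e3)
    g=(z>0)&~f&(abs(Y)<12)&(abs(X)<45)&(Z>10)&(Z<52)
    for x in range(-36,36,4):
        h=g&(abs(X-x)<2); print((x,int(h.sum()),round(float(np.percentile(Z[h],20)),1),round(float(Z[h].max()),1),int(np.median(w.max(2)[h])) ) if h.sum()>3 else (x,),end=" ")
    b=(z>0)&(abs(X)<30)&(abs(Y+38)<8);print("\npanel",np.median(Z[b]) if b.any() else None)
    # white wheel y extent
    h=g=(z>0)&~f&(abs(Y)<25)&(abs(X)<22)&(Z>29)&(Z<45)&(w.max(2)>90);print("wheel y",np.percentile(Y[h],[1,99]),"X",np.percentile(X[h],[1,99]))
    b=(z>0)&(abs(Y+76)<28)&(abs(X)<25)&(Z>40)&(Z<50);print("button mid",b.sum(),(np.percentile(X[b],2)+np.percentile(X[b],98))/2,(np.percentile(Y[b],2)+np.percentile(Y[b],98))/2,np.median(Z[b])) if b.any() else 0
E
```

```text
w2 tip tool x max [20.1 24. ] tip pts wheel XYZ lo/hi [(np.float64(-49.697035331760404), np.float64(2.4144109612566207)), (np.float64(-9.820706045278154), np.float64(13.107907975373465)), (np.float64(56.84626171703058), np.float64(75.52862509676012))] tool y,z [ 17.  -12.2 -26.7] [25.2 10.3 27. ]
(-36, 371, 23.2, 26.2, 164) (-32, 473, 22.5, 25.5, 255) (-28, 421, 22.2, 24.8, 45) (-24, 420, 22.3, 25.1, 44) (-20, 398, 23.7, 27.3, 158) (-16, 370, 26.3, 29.5, 160) (-12, 236, 29.0, 31.7, 162) (-8, 182, 41.8, 44.3, 165) (-4, 397, 32.9, 43.0, 158) (0, 401, 31.8, 34.6, 167) (4, 478, 30.9, 33.3, 167) (8, 528, 30.0, 32.6, 167) (12, 532, 29.2, 31.6, 167) (16, 530, 28.2, 30.7, 167) (20, 588, 28.9, 34.5, 148) (24, 631, 34.1, 38.4, 154) (28, 405, 22.3, 36.4, 30) (32, 541, 22.3, 24.7, 27) 
panel 21.991951872527125
wheel y [-13.5  12.8] X [-12.7  21.8]
button mid 5305 0.4147870348085929 -75.27083317600358 43.412754241214365
a7 tip tool x max [21.3 29.8] tip pts wheel XYZ lo/hi [(np.float64(-16.040200071061957), np.float64(10.351330302494475)), (np.float64(-14.632500835649708), np.float64(18.752523503844458)), (np.float64(39.83193762423058), np.float64(75.33126929061622))] tool y,z [ 17.  -16.7 -34. ] [30.  10.6 12.2]
(-36, 512, 22.3, 24.6, 31) (-32, 487, 22.2, 24.2, 31) (-28, 493, 22.2, 24.2, 32) (-24, 973, 22.6, 36.6, 129) (-20, 274, 30.1, 34.8, 178) (-16, 462, 27.6, 29.8, 145) (-12, 534, 28.5, 30.9, 145) (-8, 534, 29.4, 32.3, 145) (-4, 523, 30.4, 33.6, 145) (0, 508, 31.4, 33.8, 144) (4, 740, 32.5, 42.2, 143) (8, 478, 38.9, 44.7, 132) (12, 16, 41.6, 42.3, 134) (16, 23, 27.6, 29.9, 136) (20, 195, 25.3, 28.0, 134) (24, 236, 22.9, 25.5, 131) (28, 345, 22.3, 24.6, 22) (32, 262, 22.4, 25.6, 136) 
panel 95.6394388775762
wheel y [-14.5  12. ] X [-21.6  11.3]
button mid 7356 0.9281311207791711 -76.1005919878806 43.387521053284814
```

```bash
cat >> st2.py <<'E'
C=camera_params("wrist")
def arc(end,r=39,beg=-44,n=5,up=54):
    f=sense()["position"]; x,z=-32,28
    go(x,up,feed=.25); go(x,z,feed=.15); f0=sense()["wrist_force"];m=[]
    for t in np.radians(np.linspace(beg,end,n)):
        go(1e3*r/1e3*np.sin(t),r*np.cos(t),feed=.08); m.append(round(float(np.linalg.norm(sense()["wrist_force"]-f0)),1))
    go(r*np.sin(t)-1,up,feed=.2); return m
def ribs(n):
    s=sense();w,z=camera("wrist");pickle.dump((w,z,s),open(n+".pkl","wb"));_,P,L=wrist(w,z,s,C)
    f=(abs(L[...,1])<.03)&(abs(L[...,2])<.06)&(L[...,0]<.03)
    r=(P-W)*1e3;X=r@Xw;Z=r@Zw;m=(z>0)&~f&(abs(r[...,1])<13)&(np.hypot(X,Z)>40)&(np.hypot(X,Z)<47)&(abs(X)<36)
    a=np.degrees(np.arctan2(X[m],Z[m]));h,e=np.histogram(a,range(-46,47,4));return {int(x)+2:int(k) for x,k in zip(e,h) if k>15}
E
python3 - <<'E'
from st2 import *
print(ribs("r0"));print(arc(7));print(ribs("r1"),sense()["time_s"])
E
```

```text
{-36: 369, -32: 228, 8: 205, 12: 174}Traceback (most recent call last):
  File "<stdin>", line 2, in <module>
  File "st2.py", line 18, in arc
    go(x,up,feed=.25); go(x,z,feed=.15); f0=sense()["wrist_force"];m=[]
                       ~~^^^^^^^^^^^^^^
  File "st2.py", line 5, in go
    def go(x,z,**k): move_l(low(R,J,x,z),R,**k)
                     ~~~~~~^^^^^^^^^^^^^^^^^^^^
rig.Unreachable: the arm cannot follow that straight line within its joint ranges
```

Run:
```python
from st2 import *
print(sense()["time_s"],sense()["joint_pos"])
for dep,yaw in((45,45),(48,45),(45,50),(48,50)):
  R,J=yatt(dep,yaw,1)
  for z in(54,40,36,32,28,26):
    print(dep,yaw,z,[(x,np.array(q)) if (q:=inverse_kinematics(low(R,J,x,z),R)) is not None and x==-28 else (x,q is not None) for x in(-34,-31,-28,-25)])
```

```text
27.7917 [ 1.45  0.67 -1.23  2.34 -0.43  0.23  2.61]
45 45 54 [(-34, True), (-31, True), (-28, array([ 1.45,  0.66, -1.23,  2.33, -0.44,  0.24,  2.6 ])), (-25, True)]
45 45 40 [(-34, False), (-31, False), (-28, array([ 1.41,  0.69, -1.2 ,  2.32, -0.44,  0.21,  2.62])), (-25, True)]
45 45 36 [(-34, False), (-31, False), (-28, False), (-25, True)]
45 45 32 [(-34, False), (-31, False), (-28, False), (-25, False)]
45 45 28 [(-34, False), (-31, False), (-28, False), (-25, False)]
45 45 26 [(-34, False), (-31, False), (-28, False), (-25, False)]
48 45 54 [(-34, True), (-31, True), (-28, array([ 1.4 ,  0.6 , -1.19,  2.32, -0.44,  0.27,  2.57])), (-25, True)]
48 45 40 [(-34, True), (-31, True), (-28, array([ 1.36,  0.62, -1.16,  2.31, -0.43,  0.24,  2.57])), (-25, True)]
48 45 36 [(-34, True), (-31, True), (-28, array([ 1.35,  0.63, -1.15,  2.31, -0.43,  0.23,  2.57])), (-25, True)]
48 45 32 [(-34, True), (-31, True), (-28, array([ 1.34,  0.64, -1.13,  2.31, -0.44,  0.23,  2.58])), (-25, True)]
48 45 28 [(-34, True), (-31, True), (-28, array([ 1.32,  0.64, -1.12,  2.3 , -0.45,  0.22,  2.6 ]))
[... 796 characters left out ...]
)), (-25, True)]
48 50 54 [(-34, True), (-31, True), (-28, array([ 1.39,  0.6 , -1.16,  2.29, -0.42,  0.35,  2.57])), (-25, True)]
48 50 40 [(-34, True), (-31, True), (-28, array([ 1.35,  0.63, -1.13,  2.28, -0.41,  0.33,  2.57])), (-25, True)]
48 50 36 [(-34, True), (-31, True), (-28, array([ 1.33,  0.64, -1.12,  2.27, -0.41,  0.32,  2.57])), (-25, True)]
48 50 32 [(-34, True), (-31, True), (-28, array([ 1.32,  0.64, -1.11,  2.27, -0.41,  0.31,  2.57])), (-25, True)]
48 50 28 [(-34, True), (-31, True), (-28, array([ 1.31,  0.65, -1.1 ,  2.27, -0.41,  0.31,  2.57])), (-25, True)]
48 50 26 [(-34, True), (-31, True), (-28, array([ 1.31,  0.65, -1.1 ,  2.27, -0.41,  0.3 ,  2.57])), (-25, True)]
```

```bash
sed -i 's/yatt(45,45,1)/yatt(47,47,1)/' st2.py
python3 - <<'E'
from st2 import *
print(arc(6));print(ribs("r1"),sense()["time_s"])
E
```

```text
[0.4, 0.9, 0.8, 1.0, 0.6]
{-36: 356, -32: 207, 8: 210, 12: 157} 29.95
```

Run:
```python
from h import *
a=[pickle.load(open(f"r{i}.pkl","rb"))[0] for i in(0,1)]
cv2.imwrite("pics/b2.png",np.hstack([cv2.resize(x[180:420,150:390,::-1],(380,380)) for x in a]))
```

```text
(no output)
```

View pics/b2.png

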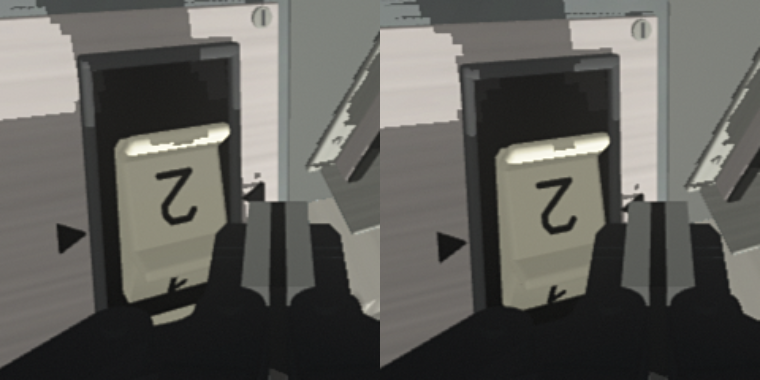

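Run:
```python
from st2 import *
np.set_printoptions(precision=1,suppress=True,linewidth=180)
s=sense();print(s["finger_gap"],s["time_s"])
w,z,s=pickle.load(open("r1.pkl","rb"));_,P,L=wrist(w,z,s,C);L=L*1e3
m=(z>0)&(abs(L[...,1])<16)&(abs(L[...,2])<22)&(L[...,0]>-10)&(L[...,0]<32)
h,e=np.histogram(L[...,0][m],range(-10,33,2));print(dict(zip(e.tolist(),h.tolist())))
for lo in(10,14,18,20,22):
    k=m&(L[...,0]>lo)&(L[...,0]<lo+2)
    if k.sum()>5: print(lo,k.sum(),np.percentile(L[k],[2,98],axis=0))
print("expected low corner at r1",(s["position"]-low(R,J,0,0)))
```

```text
-7.447796233195094e-05 29.95
{-10: 168, -8: 230, -6: 320, -4: 304, -2: 296, 0: 287, 2: 238, 4: 283, 6: 246, 8: 244, 10: 243, 12: 231, 14: 190, 16: 179, 18: 121, 20: 66, 22: 5, 24: 0, 26: 0, 28: 0, 30: 0}
10 243 [[ 10.    5.  -12.9]
 [ 12.   10.   13. ]]
14 190 [[ 14.    5.  -12.2]
 [ 16.   10.1  12.4]]
18 121 [[ 18.    5.1 -10.2]
 [ 19.9  10.   11.3]]
20 66 [[20.1  9.  -6. ]
 [21.9  9.9  6.3]]
expected low corner at r1 [-0. -0.  0.]
```

```bash
sed -i 's/tip=.025):/tip=.0215):/; s/-.011\*J-.0145\*s-tip/-.010*J-.007*s-tip/' h.py; sed -i 's/x,z=-32,28/x,z=-33,28/; s/beg=-44/beg=-46/' st2.py; sed -n '/def low/,$p' h.py|head -5
python3 - <<'E'
from st2 import *
a=R[:,0];t=low(R,J,39*np.sin(.07),39);f=t-.048*a+.04*J
zz=max(f[2],.2166);print("clear",(.506-f[0]+a[0]*(zz-f[2])/(-a[2])*0)*1e3,"corner z",f[2])
for d,y in((47,47),(45,47),(45,50),(43,50)):
  r,j=yatt(d,y,1);a=r[:,0];f=low(r,j,2.7,39)-.048*a+.04*j;print(d,y,"clear %.1f"%((.506-f[0])*1e3),[inverse_kinematics(low(r,j,*p),r) is not None for p in((-33,54),(-33,28),(-28,27),(-15,36),(3,39),(3,54))])
E
```

```text
def low(R,J,x,z,y=0,tip=.0215):
    """TCP with the lowest lead corner of the shut fingertips (29 x 22 mm) at (x,y,z) mm of the wheel"""
    s=R[:,2]*np.sign(-(R[:,2]@Zw))   # jaw direction that goes lower
    return W+Xw*x/1e3+Zw*z/1e3+np.array([0,y/1e3,0])-.010*J-.007*s-tip*R[:,0]
def wrist(w,z,s,C):
clear 2.6350066384639437 corner z 0.20484528205470526
47 47 clear 2.7 [True, True, True, True, True, True]
45 47 clear 4.4 [True, True, True, True, True, True]
45 50 clear 2.3 [True, True, True, True, True, True]
43 50 clear 3.8 [True, True, True, True, True, True]
```

```bash
sed -i 's/yatt(47,47,1)/yatt(45,47,1)/' st2.py
python3 - <<'E'
from st2 import *
print(arc(2));print(ribs("r2"),sense()["time_s"])
a=[pickle.load(open(f"r{i}.pkl","rb"))[0] for i in(1,2)]
cv2.imwrite("pics/b3.png",np.hstack([cv2.resize(x[180:420,150:390,::-1],(380,380)) for x in a]))
E
```

```text
[1.1, 0.7, 0.5, 0.7, 1.2]
{-36: 52, -32: 441, -28: 121} 32.125
```

View pics/b3.png

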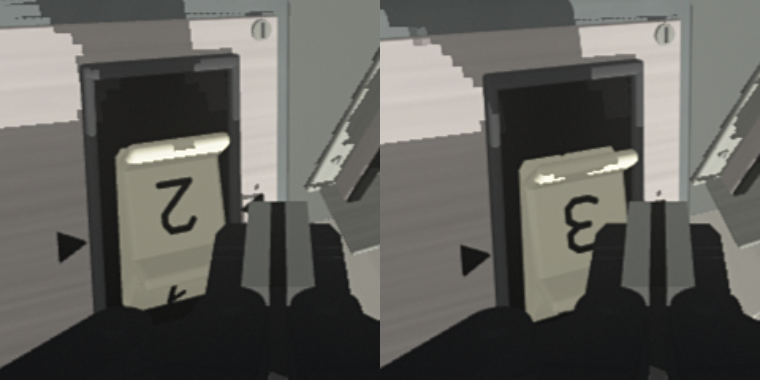

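Run:
```python
from st2 import *
print(arc(2),ribs("r3"))
print(arc(2),ribs("r4"),sense()["time_s"])
a=[pickle.load(open(f"r{i}.pkl","rb"))[0] for i in(3,4)]
cv2.imwrite("pics/b4.png",np.hstack([cv2.resize(x[180:420,150:390,::-1],(380,380)) for x in a]))
```

```text
[0.7, 2.3, 0.9, 1.8, 2.1] {-36: 63, -32: 432, -28: 107}
[1.1, 1.1, 1.1, 0.5, 0.5] {-36: 60, -32: 441, -28: 105} 36.4417
```

View pics/b4.png

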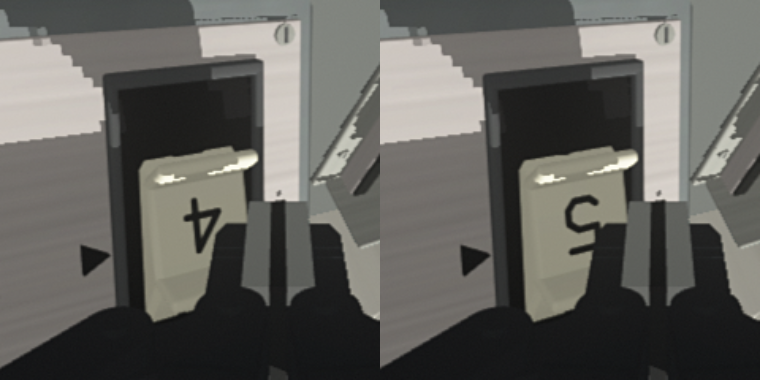

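```bash
cat >> st2.py <<'E'
def tilt(n):
    w,z,s=pickle.load(open(n+".pkl","rb"));_,P,L=wrist(w,z,s,C)
    f=(abs(L[...,1])<.03)&(abs(L[...,2])<.06)&(L[...,0]<.03)
    r=(P-W)*1e3;X=r@Xw;Y=r[...,1];Z=r@Zw;rr=np.hypot(X,Z)
    m=(z>0)&~f&(abs(Y)<12)&(X>-16)&(X<12)&(rr>29)&(rr<35.5)
    nn,o,k=fitplane(np.stack([X,Y,Z],-1)[m],tol=.6);return np.degrees(np.arctan2(nn[0],nn[2])),int(k),int(m.sum()),o
E
python3 - <<'E'
from st2 import *
np.set_printoptions(precision=2)
w1=pickle.load(open("w1.pkl","rb"))
for n in("w1","w2","r0","r2","r3","r4"): print(n,tilt(n))
d=-tilt("r4")[0]
if 3<d<18:
    print(arc(-43+d,n=3)); print(ribs("r5"),tilt("r5"),sense()["time_s"])
E
```

```text
w1 (np.float64(-5.579230264816052), 1553, 2726, np.float64(30.89692403021821))
w2 (np.float64(11.050535606936924), 1210, 2314, np.float64(31.711002856534613))
r0 (np.float64(-13.944827843399514), 1936, 2918, np.float64(30.77774277667485))
r2 (np.float64(-10.844040588930937), 1636, 2522, np.float64(31.0360983020557))
r3 (np.float64(-10.10043849851884), 1625, 2516, np.float64(30.929479457644458))
r4 (np.float64(-11.063905084687706), 1703, 2518, np.float64(30.88860622188046))
[0.4, 0.8, 1.3]
{-24: 44, -20: 33} (np.float64(-14.249402544137126), 309, 620, np.float64(31.214939124165547)) 38.1083
```

Run:
```python
from st2 import *
go(.4,56,feed=.2); sleep(.1)
print(ribs("r6"),tilt("r6"),sense()["time_s"])
# reach plan for the button
B=W+np.array([0,-.0757,0])+Xw*.0007+Zw*.0435
for d,y in((50,-45),(55,-30),(50,45),(50,30),(45,45),(45,47),(50,50)):
    for sg in(1,-1):
        r,j=yatt(d,y,sg);print(d,y,sg,[None if q is None else np.round(q,2) for q in (inverse_kinematics(B+Zw*h-.0225*r[:,0],r) for h in(.03,-.006))])
```

```text
{-24: 180, -20: 396, 24: 33} (np.float64(0.1608722692317504), 1335, 2332, np.float64(31.23044621798307)) 38.5167
50 -45 1 [array([-0.91,  0.24,  0.93,  2.43,  1.36,  0.31,  0.05]), array([ 0.86,  0.54, -1.17,  2.32,  1.62,  1.02, -0.07])]
50 -45 -1 [None, None]
55 -30 1 [array([-0.27,  0.12,  0.33,  2.41,  1.31,  0.23,  0.26]), array([ 1.02,  0.47, -1.17,  2.33,  1.61,  0.71,  0.08])]
55 -30 -1 [None, None]
50 45 1 [array([ 1.45,  0.56, -1.1 ,  2.15, -0.35,  0.51,  2.54]), array([ 1.35,  0.61, -1.03,  2.13, -0.33,  0.45,  2.54])]
50 45 -1 [array([ 0.78,  0.32, -0.24,  2.18, -0.99,  0.75, -0.02]), array([ 0.75,  0.39, -0.24,  2.16, -1.03,  0.7 ,  0.02])]
50 30 1 [array([ 1.5 ,  0.5 , -1.17,  2.25, -0.4 ,  0.29,  2.54]), array([ 1.38,  0.56, -1.08,  2.23, -0.4 ,  0.22,  2.55])]
50 30 -1 [array([ 1.22,  0.34, -0.79,  2.26, -0.97,  0.42, -0.08]), array([ 1.16,  0.43, -0.78,  2.24, -1.  ,  0.34, -0.04])]
45 45 1 [array([ 1.53,  0.65, -1.18,  2.16, -0.34,  0.48,  2.59]), array([ 1.44,  0.7 , -1.11,  2.14, -0.33,  0.42,  2.59])]
45 45 -1 [array([ 1.13,  0.41, -0.61,  2.18, -0.95,  0.68, -0.  ]), array([ 1.09,  0.48, -0.61,  2.16, -0.97,  0.61,  0.02])]
45 47 1 [array([ 1.52,  0.65, -1.17,  2.15, -0.34,  0.51,  2.58]), array([ 1.43,  0.71, -1.1 ,  2.12, -0.32,  0.45,  2.59])]
45 47 -1 [array([ 0.98,  0.38, -0.43,  2.17, -1.  ,  0.76,  0.04]), array([ 1.09,  0.49, -0.61,  2.14, -0.93,  0.63, -0.01])]
50 50 1 [array([ 1.43,  0.57, -1.08,  2.11, -0.33,  0.58,  2.54]), array([ 1.33,  0.63, -1.01,  2.09, -0.32,  0.53,  2.54])]
50 50 -1 [array([ 0.47,  0.33,  0.14,  2.16, -1.04,  0.9 ,  0.04]), array([ 0.6 ,  0.4 , -0.05,  2.13, -1.03,  0.81,  0.04])]
```

Run:
```python
from st2 import *
go(.4,75,feed=.2)
B=W+np.array([0,-.0757,0])+Xw*.0007+Zw*.0435
r,j=yatt(50,30,1);s=r[:,2]*np.sign(-(r[:,2]@Zw));t=lambda h:B+Zw*h-.0215*r[:,0]-.006*s
try: move_l(t(.03),r,feed=.15)
except Unreachable: print("mv");movep(t(.03),r)
print(sense()["time_s"]);move_l(t(.008),feed=.12)
f0=sense()["wrist_force"];L=[]
for h in np.arange(.005,-.0126,-.002):
    move_l(t(h),feed=.05);f=sense()["wrist_force"]-f0;L.append((round(h*1e3),round(float(f@Zw),1)))
    if f@Zw>14: break
print(L,"depth",(sense()["position"]-t(0))@Zw*1e3)
s1=sense();w,z=camera("wrist")
sleep(.2); move_l(t(.03),feed=.1);print(sense()["time_s"])
pickle.dump((w,z,s1),open("p1.pkl","wb"))
```

```text
39.4
[(5, -0.2), (3, 2.1), (1, 2.9), (-1, 4.3), (-3, 10.7), (-5, 40.2)] depth -3.997758335329342
41.9833
```

Run:
```python
from st2 import *
p=sense()["position"]
for d in (Zw*.06,Zw*.03,np.array([0,-.08,.05])):
    try: move_l(p+d,feed=.2); break
    except Unreachable: print("x")
go_ok=False
for d in (np.array([0,-.12,.05]),np.array([.0,-.08,.02]),np.array([0,0,.08])):
    try: move_l(sense()["position"]+d,feed=.25); print(d);break
    except Unreachable: print("y")
c,z=camera("side");P=pts(z,camera_params("side"));sc=camera("scene")[0]
b=(P[...,0]>.49)&(P[...,0]<.645)&(P[...,1]>.06)&(P[...,1]<.155)&(P[...,2]>.1)&(P[...,2]<.14);q=P[b]
print("can x",np.percentile(q[:,0],[1,99]),"y mean of top",q[q[:,2]>.122].mean(0),sense()["time_s"],sense()["position"])
cv2.imwrite("pics/f1.png",np.hstack([c[:,:,::-1][100:440,100:450],cv2.resize(c[165:265,300:410,::-1],(374,340),interpolation=cv2.INTER_CUBIC)]))
```

```text
[ 0.   -0.12  0.05]
can x [0.49 0.61] y mean of top [0.55 0.11 0.13] 43.2083 [ 0.44 -0.26  0.27]
```

View pics/f1.png

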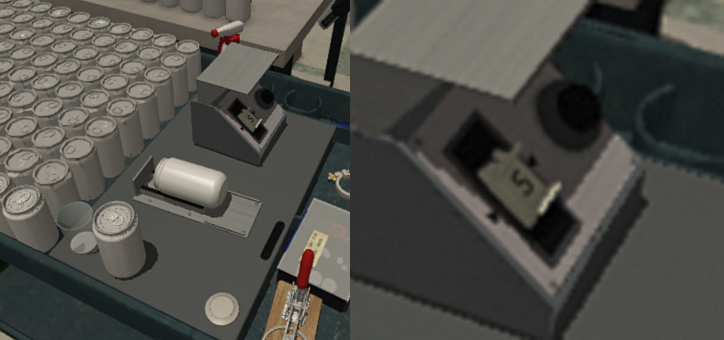

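```bash
python3 -c "
from rig import *
print(finish_job(),sense()['time_s'])"
```

```text
the job is handed in; nothing more can be done
the job is handed in; nothing more can be done
```

The job is done and handed in; the last clock reading was 43.2 s, just before hand-in.

- **Can:** I tipped it with the closed fingertips. It lies along both rails with its middle about 33 mm past the rail ends (13 to 105 mm allowed).
- **Thumbwheel:** It was rolled from 1 to 5. The last picture shows 5 between the index marks. The flat measured within about 0.2° of facing out, though the same measure read about 5.6° off when the wheel was still in its notch at 1.
- **Start button:** I pressed it only after the wheel was at 5, right down to its stop (about 6 to 7 mm of tool travel), then let it go. The arm was pulled clear before hand-in.
- **Other things:** In the last picture the spare can, beaker, ferrule cap and spray bottle look to be where they stood. I checked this by eye, not by measuring.

**What went wrong on the way:**
- **Missed strokes:** The first wheel strokes failed. The fingertips are shorter and more tapered than I had assumed.
- **Likely hood contact:** With the jaws along the slope, the finger linkage probably touched the splash hood. I read about 23 N on one stroke and about 10 N on an earlier one.
- **Button force:** At its hard stop the button press reached about 40 N through the fingertips. I read that as the fingers, not the gripper body, but it is right at the body's 40 N limit.
- **Wheel between strokes:** It did not snap into its notches as described. It rested about 10° short, so I set the last part by a measured push.

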